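# Bleed the airbrush compressor

## Task

Bleed the blue airbrush compressor's tank: of the three look-alike bleed couplers on the rubber mat, pick up the middle-sized one (the only one that fits), and press it squarely onto the compressor's tilted brass nipple until it snaps over the latch balls and pushes the red spring sleeve fully down. Finish while still gripping the coupler and holding the sleeve down against its spring: do not let go. Leave the other two couplers standing in their places and knock nothing over.

Things in the scene. Friction and masses are not known exactly. Their poses are not given: they have to be found in the camera images.
- coupler_medium_center (a point): Centre, half-way up, of the coupler that fits, the middle-sized of three in any order: aluminium cylinder 30 mm diameter, 60 mm tall, thin black band near its foot, brass stub (14 mm wide, 10 mm) on top, 70 mm in all; about 0.18 kg. Stands mouth down on the mat. z: along its axis, from the mouth (35 mm below this point) to the stub. Grip its sides at least 20 mm above the mouth.
- coupler_medium: The same coupler; origin at the centre of its mouth, z along its axis towards the stub. The round bore in the mouth is 18 mm wide at the lip and 34 mm deep; the turn about z does not matter.
- coupler_small_center (a point): Centre, half-way up, of the small look-alike: the same but 21 mm in diameter, bore 11 mm, too tight for the nipple. To be left standing.
- coupler_large_center (a point): Centre, half-way up, of the large look-alike: the same but 40 mm in diameter, bore 29 mm, too loose to snap. To be left standing.
- nipple: Fixed brass nipple on a dark round boss on the blue tank, leaning 25 deg to the compressor's front. Origin on its axis at the boss face, z out along the axis. 16 mm diameter, its last 10 mm tapering to an 8 mm tip 36 mm from the origin. Four spring balls stand 3 mm out of its sides at 18.5 mm: pushing the lip over them takes about 8 to 10 N; it snaps when the mouth is about 10 mm from the origin.
- sleeve (a joint): Travel of the red spring sleeve (disc of 28 mm diameter round the foot of the nipple) along the nipple's axis: 0 m up, 0.006 m fully down. Its top face, on which the coupler's mouth bears, is 10 mm from the nipple's origin when up and 4 mm when fully down. The spring pushes back with about 5 N at first and 12 N fully down.
- compressor: The fixed compressor; origin on the table under the middle of its tank, x towards the rear. Blue tank 190 mm along y, 100 mm diameter, top 112 mm above the table; black motor and aluminium pump head behind it, up to 130 mm high; a small gauge on the tank, 75 mm from the nipple on the -y side, up to 145 mm high.
- mat: Fixed black rubber mat, 100 x 260 x 5 mm, origin under its centre; the couplers stand on it in a row along its y axis, about 85 mm apart.
- paint_jar: Orange paint jar, 56 mm diameter, 75 mm tall; origin at the centre of its foot.
- brush_pot: Steel pot of brushes, 76 mm diameter, 95 mm tall, brushes to 215 mm; origin at the centre of its foot.
- mug: Blue mug, 80 mm diameter, 90 mm tall; origin at the centre of its foot.

How it is judged:
By the outcome, as a careful person would: the job done as asked, in the order asked, and still so for the second after the job is handed in, while the arm keeps its last pose, push and grip.
It also fails if it takes over 42 s, if anything falls off the work surface, if the arm or the gripper's body presses on something with over 40 N, if the wrist force passes 120 N, or if a joint passes its speed limit or range.

## Robot

A 6-joint arm with a two-finger parallel gripper is mounted at the origin on the work surface. World frame = base frame: x ahead of the robot, y to its left, z up, the work surface at z = 0. Lengths are in m, angles in degrees, forces in N, time in s.
With the tool pointing down it reaches from about 0.25 to 0.775 m from the base axis. Payload 4 kg.
Tool frame: the origin (TCP) lies at the very end of the fingers, on their centre line; the grasp point (between the pads) lies 19 mm behind it; z points along the fingers, x is the direction in which the jaws open and shut, and the axes are right-handed (so a half turn about z gives the same grasp; the last joint's range is limited). The gripper opens to 94 mm and grips with 3 to 60 N. Pads are 16 mm wide; open, the fingers measure 119 mm over their backs; the gripper's body (75 mm by 177 mm) begins 78 mm behind the grasp point.
Start: joints at [-76.61, 4.996, 78.535, -0, 96.463, -5.907], TCP at [0.182, -0.519, 0.206] pointing down, gripper open.
Joint ranges: [-177.83, 177.83], [-43.37, 116.18], [15.69, 146.23], [-61.86, 241.86], [9.47, 152.12], [-147.06, 147.06]. Speed limits (degrees/s): [159.86, 159.86, 180, 180, 180, 180].

## Interface

Orientations are given as [roll, pitch, yaw] about the fixed x, y, z axes, in that order (R = Rz(yaw) Ry(pitch) Rx(roll)).
In Python, from workcell import sensors, eyes, env gives the robot as it stands.
- The arm moves only by the tool jog_arm, never from a script. Its argument "targets" is text: rows parted by semicolons, each of 7 numbers parted by spaces: the shift along the tool's x, y, z in cm, then the turn, a rotation vector about the tool's x, y, z in rad, then the opening, from 0 (shut) to 1 (fully open). A call has 1 to 10 rows; each row shifts and turns the commanded pose from where the row before left it, along the tool's axes as they then stand; what a row does not reach is not made up. A row lasts 1/12 s, in which the tool goes at most 41.7 mm and 7.16 degrees, less where a joint would pass 70% of its speed; a pose out of reach is approached as far as the arm can. A call is refused whole if a number of a shift passes 4.17 or a number of a turn 0.125, either way. A call with a gripper value outside its range is refused whole. The fingers move at their own pace and stop on an object; "grip_force" is the grip in N (left out, the last holds). Time passes only in rows, so rows that do not move let the fingers close. It gives the time, the measured TCP pose, the force and the opening at its end, in the units of the state.
- sensors.get_obs(): the state, without advancing time (a new reading comes with each control period).
- eyes.get_image(name): name is "scene" or "top" or "wrist"; returns a dict with "color" (400x640x3 uint8, red, green, blue), "intrinsics" (3x3 intrinsics, pixels), "k1" (the pictures are not rectified: a ray, as slopes to the right and down, at radius r is drawn at 1 + k1 r^2 times it, then the intrinsics apply), "world_from_camera" (4x4, takes a point from camera to world coordinates); the wrist camera has in their place "T_tool_cam" (4x4, takes a point from camera to tool coordinates, whose origin is the TCP and whose axes are the tool frame's). Camera axes: x right, y down, z forward; pixel columns grow to the right and rows downward; lengths in m; the calibration is good to about 2 mm. A picture is of the moment at which its call begins: read the wrist's pose just before it. There is no depth.
- env.close_job(): hands the job in, once; it reports no verdict.
The state is a dict: "t": time; "qpos": joint angles; "dq": joint speeds; "joint_efforts": joint torques, N m; "ee_pos": TCP position; "eef_rot": TCP orientation; "contact_force": force on the tool from outside, world axes, zero at the start; "wrist_torque": the same for the moment, N m; "finger_gap": opening from 0.0 (shut) to 1.0 (fully open).
Only numpy, scipy, OpenCV 4.12 (cv2) and the standard library are available. Lean on these libraries where they do the work, as an engineer would, in place of code of your own. Each camera call takes 0.05 s, during which the arm holds its last target.

## Working session

There is one attempt and no reset: what is moved stays moved. The work goes in short steps, Python scripts to look and compute and a tool call to move; the robot and the scene stay as the last step left them, time stands still between calls to the robot, and variables do not carry over. Pictures are saved under pics/ and viewed, and the job is handed in when it is done.

Besides the shell and the picture viewer there is one more tool, called after "Emit:" by a JSON object that holds its "fn" and its "kwargs". jog_arm: Moves the arm, as the interface text tells. Its arguments: {"type":"object","properties":{"targets":{"type":"string"},"grip_force":{"type":"number"}},"required":["targets"]}

```bash
mkdir -p pics; ls; python3 - <<'E'
from workcell import sensors, eyes, env
import cv2
o=sensors.get_obs(); print(o)
for n in ("scene","top","wrist"):
    d=eyes.get_image(n); cv2.imwrite(f"pics/{n}0.png",d["color"][:,:,::-1])
    import pickle; pickle.dump(d,open(f"pics/{n}0.pkl","wb"))
    print(n,{k:v for k,v in d.items() if k!="color"})
E
```

```text
pics
{'t': 0.0, 'qpos': array([-7.66089928e+01,  5.03885929e+00,  7.86226956e+01, -2.69674391e-03,
        9.64630350e+01, -5.90976874e+00]), 'dq': array([ 0.00088639, -0.01659121, -0.07664919, -0.08942793,  0.0037428 ,
        0.00766525]), 'joint_efforts': array([ 4.87512661e-04, -3.40184534e+01, -3.02424896e+01,  7.16604455e-02,
        3.29980475e-02, -1.78674113e-04]), 'ee_pos': array([ 0.18162035, -0.51857242,  0.20432471]), 'eef_rot': array([-1.79989838e+02,  1.24203693e-01, -7.06995137e+01]), 'contact_force': array([-0.00616629, -1.30008134,  0.61758433]), 'wrist_torque': array([-0.00543679, -0.01866144, -0.02830533]), 'finger_gap': 0.9995660735792395}
scene {'intrinsics': array([[396.00976187,   0.        , 318.34413134],
       [  0.        , 396.00976187, 198.58196342],
       [  0.        ,   0.        ,   1.        ]]), 'k1': -0.05619393022730979, 'world_from_camera': array([[-0.59755994,  0.55638635, -0.5773702 ,  1.20892909],
       [ 0.80159326,  0.3972453 , -0.44681586,  0.36074665],
       [-0.01924465, -0.72981532, -0.68337343,  0.86948392],
       [ 0.        ,  0
[... 369 characters left out ...]
, -0.12419943],
       [ 0.00350387, -0.22709264, -0.97386686,  1.16592355],
       [ 0.        ,  0.        ,  0.        ,  1.        ]])}
wrist {'intrinsics': array([[299.68735822,   0.        , 316.91982305],
       [  0.        , 299.68735822, 195.42280604],
       [  0.        ,   0.        ,   1.        ]]), 'k1': -0.009206940534064017, 'T_tool_cam': array([[ 9.99999679e-01,  7.18337057e-04,  3.55940692e-04,
        -5.17597314e-04],
       [-7.80134380e-04,  9.74200406e-01,  2.25683320e-01,
        -6.41037465e-02],
       [-1.84640874e-04, -2.25683526e-01,  9.74200653e-01,
        -1.79526085e-01],
       [ 0.00000000e+00,  0.00000000e+00,  0.00000000e+00,
         1.00000000e+00]])}
```

View pics/scene0.png

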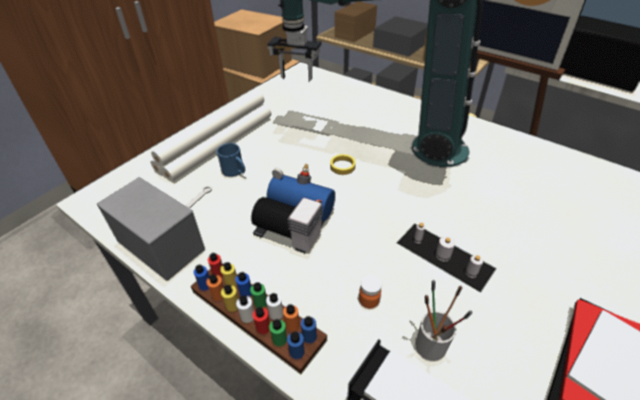

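View pics/top0.png

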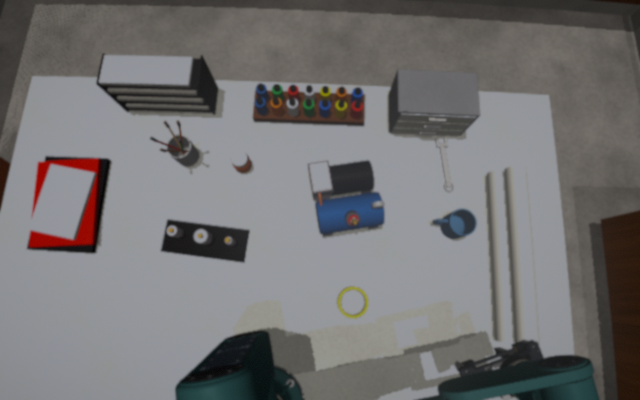

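View pics/wrist0.png

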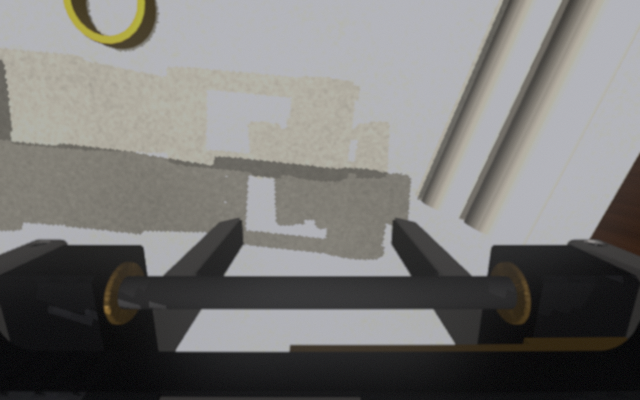

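Top view: the mat is near (205,240), with couplers at about (172,231), (201,237) and (229,240). The compressor is near (350,205), with the nipple at about (352,216). Next I'll zoom in and measure.

```bash
cat > h.py <<'E'
import numpy as np, cv2, pickle
from scipy.spatial.transform import Rotation as R
def tool_pose(o):
    T=np.eye(4); T[:3,:3]=R.from_euler('xyz',o['eef_rot'],degrees=True).as_matrix(); T[:3,3]=o['ee_pos']; return T
def cam(d,o=None):
    return d['world_from_camera'] if 'world_from_camera' in d else tool_pose(o)@d['T_tool_cam']
def ray(d,uv,o=None):
    K=d['intrinsics']; W=cam(d,o)
    # model: distorted = s*(1+k1 r^2) ; cv2 k1 same
    s=cv2.undistortPoints(np.array([[uv]],float),K,np.array([d['k1'],0,0,0.]))[0,0]
    v=W[:3,:3]@np.array([s[0],s[1],1]); return W[:3,3],v/np.linalg.norm(v)
def onz(d,uv,z,o=None):
    c,v=ray(d,uv,o); return c+v*(z-c[2])/v[2]
def proj(d,P,o=None):
    W=np.linalg.inv(cam(d,o)); P=np.atleast_2d(P)
    rv=cv2.Rodrigues(W[:3,:3])[0]
    return cv2.projectPoints(P.astype(float),rv,W[:3,3],d['intrinsics'],np.array([d['k1'],0,0,0.]))[0][:,0]
def tri(r):
    A=np.zeros((3,3));b=np.zeros(3)
    for c,v in r:
        M=np.eye(3)-np.outer(v,v);A+=M;b+=M@c
    X=np.linalg.solve(A,b); return X,[np.linalg.norm(np.cross(X-c,v)) for c,v in r]
def crop(d,x0,x1,y0,y1,f,name):
    cv2.imwrite(name,cv2.resize(d['color'][y0:y1,x0:x1,::-1],None,fx=f,fy=f,interpolation=cv2.INTER_CUBIC))
E
python3 - <<'E'
from h import *
s=pickle.load(open('pics/scene0.pkl','rb'));t=pickle.load(open('pics/top0.pkl','rb'))
crop(t,155,255,210,270,8,'pics/c1.png');crop(t,305,395,155,245,6,'pics/c2.png')
crop(s,390,500,210,295,7,'pics/c3.png');crop(s,245,345,155,250,6,'pics/c4.png')
for uv in [(172,231),(201,237),(229,240)]: print(onz(t,uv,.07))
E
```

```text
[0.47105467 0.29876665 0.07      ]
[0.45764172 0.21207315 0.07      ]
[0.45272436 0.13022307 0.07      ]
```

View pics/c1.png

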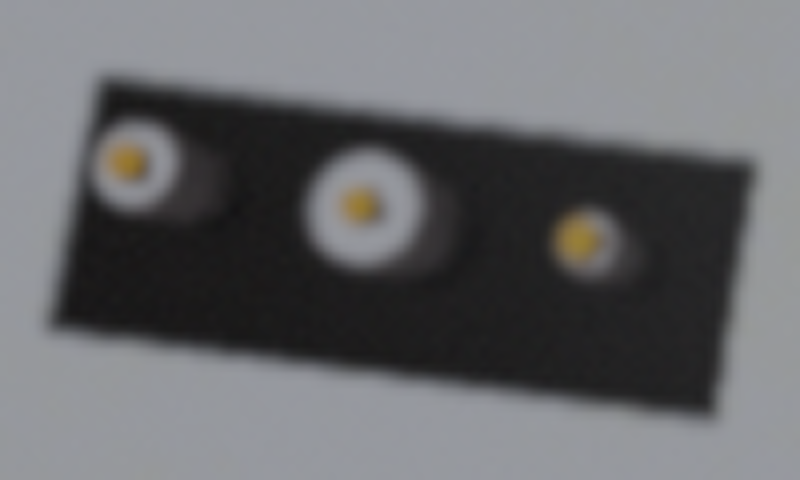

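View pics/c2.png

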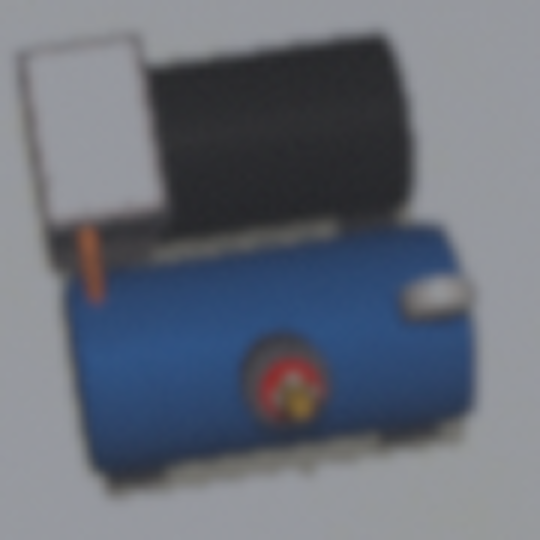

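View pics/c3.png

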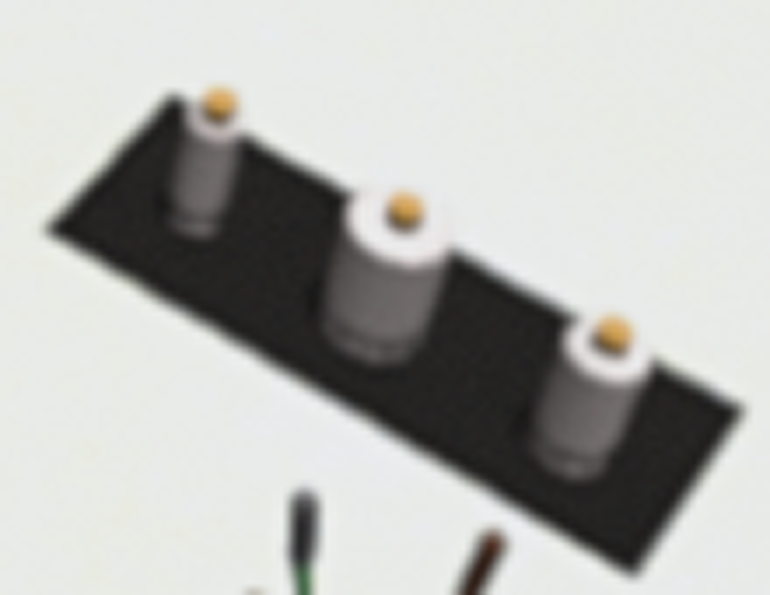

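View pics/c4.png

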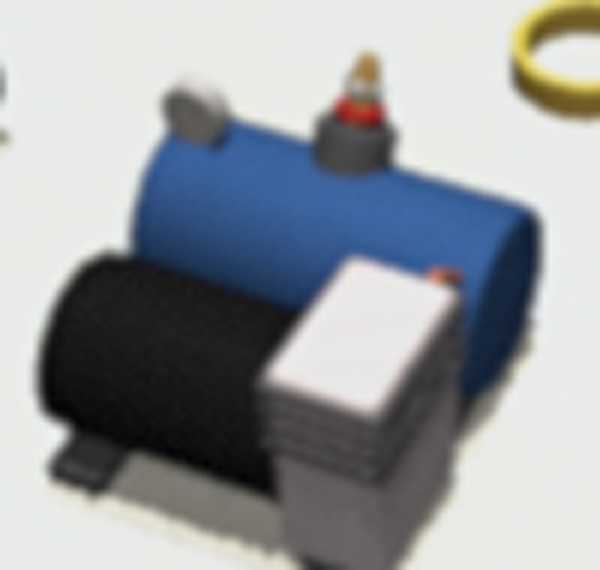

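In the top view the medium coupler is the left one (about 11 px wide, against 15 and 8.7 for the others). The scene view agrees. The nipple leans toward the robot. I'll triangulate next.

```bash
cat > m.py <<'E'
from h import *
s=pickle.load(open('pics/scene0.pkl','rb'));t=pickle.load(open('pics/top0.pkl','rb'))
def mask(d,box,kind):
    x0,x1,y0,y1=box; hsv=cv2.cvtColor(d['color'],cv2.COLOR_RGB2HSV)
    H,S,V=[hsv[:,:,i].astype(int) for i in range(3)]
    if kind=='brass': m=(H>10)&(H<28)&(S>90)
    if kind=='red': m=((H<6)|(H>172))&(S>120)
    if kind=='black': m=(V<75)
    if kind=='blue': m=(H>100)&(H<120)&(S>110)
    z=np.zeros(m.shape,bool); z[y0:y1,x0:x1]=True; m&=z
    ys,xs=np.nonzero(m); return m,xs,ys
E
python3 - <<'E'
from m import *
for n,(bt,bs) in dict(med=((165,178,223,236),(470,485,252,268)),lar=((195,206,230,242),(440,455,235,246)),sma=((222,235,235,245),(415,426,219,230)),nip=((345,360,210,228),(300,312,160,178))).items():
    r=[]
    for d,b in((t,bt),(s,bs)):
        m,xs,ys=mask(d,b,'brass'); c=(xs.mean(),ys.mean()); print(n,len(xs),c,xs.min(),xs.max(),ys.min(),ys.max()); r.append(ray(d,c))
    print(tri(r), onz(t,proj(t,tri(r)[0])[0],.073))
r=[]
for d,b in((t,(340,365,205,230)),(s,(295,315,160,180))):
    m,xs,ys=mask(d,b,'red'); c=(xs.mean(),ys.mean()); print('red',len(xs),c); r.append(ray(d,c))
print(tri(r))
# mat and tank rect in top
m,xs,ys=mask(t,(150,260,205,275),'black'); cc=cv2.findContours(m.astype(np.uint8),0,2)[0]
c=max(cc,key=cv2.contourArea); rc=cv2.boxPoints(cv2.minAreaRect(c)); print([onz(t,p,.005).round(3) for p in rc])
m,xs,ys=mask(t,(300,400,180,245),'blue'); cc=cv2.findContours(m.astype(np.uint8),0,2)[0]
c=max(cc,key=cv2.contourArea); rc=cv2.boxPoints(cv2.minAreaRect(c)); P=[onz(t,p,.085).round(3) for p in rc];print(P,[np.degrees(np.arctan2(*(P[i]-P[i-1])[[0,1]])) for i in range(4)])
# back / front edges line fit
for nm,f in(('rear',min),('front',max)):
    cols=range(325,378);pp=[(x,f(ys[xs==x])) for x in cols]
    vx,vy,x0,y0=cv2.fitLine(np.array(pp,np.float32),cv2.DIST_HUBER,0,.01,.01).ravel()
    a=onz(t,(330,y0+(330-x0)*vy/vx),.06);b=onz(t,(375,y0+(375-x0)*vy/vx),.06);print(nm,a,b,np.degrees(np.arctan2((b-a)[0],-(b-a)[1])))
E
```

```text
med 11 (np.float64(170.63636363636363), np.float64(229.9090909090909)) 169 172 229 231
med 14 (np.float64(477.2857142857143), np.float64(257.5)) 476 479 256 259
(array([0.47450458, 0.30064247, 0.07174164]), [np.float64(0.0018757378730776138), np.float64(0.0018757378730776214)]) [0.47435751 0.30015388 0.073     ]
lar 10 (np.float64(199.5), np.float64(235.2)) 198 201 234 236
lar 13 (np.float64(447.38461538461536), np.float64(239.6153846153846)) 446 449 238 241
(array([0.46317077, 0.21424949, 0.07251923]), [np.float64(0.002062292654007228), np.float64(0.0020622926540072263)]) [0.46311953 0.21410068 0.073     ]
sma 19 (np.float64(226.47368421052633), np.float64(239.3684210526316)) 224 229 237 241
sma 11 (np.float64(420.90909090909093), np.float64(224.36363636363637)) 420 422 223 226
(array([0.45503802, 0.13384586, 0.07452627]), [np.float64(0.0029859065879867547), np.float64(0.002985906587986677)]) [0.45518963 0.13420672 0.073     ]
nip 22 (np.float64(354.1818181818182), np.float64(221.54545454545453)) 352 356 219 224
nip 9 (np.float64(305.55555555555554), np.float64(167.55555555555554)) 
[... 317 characters left out ...]
(array([ 0.5247238 , -0.21690459,  0.13275871]), [np.float64(0.0010747628385777252), np.float64(0.0010747628385778755)])
[array([0.418, 0.349, 0.005]), array([0.513, 0.348, 0.005]), array([0.491, 0.089, 0.005]), array([0.397, 0.094, 0.005])]
[array([ 0.573, -0.114,  0.085]), array([ 0.61 , -0.298,  0.085]), array([ 0.52 , -0.312,  0.085]), array([ 0.485, -0.131,  0.085])] [np.float64(79.06618321424422), np.float64(168.6301973497419), np.float64(-98.8418145601917), np.float64(-10.94421969906757)]
rear [ 0.58470719 -0.15569629  0.06      ] [ 0.61007132 -0.28891517  0.06      ] 10.779777174594907
front [ 0.49527186 -0.1587659   0.06      ] [ 0.52080162 -0.28962506  0.06      ] 11.03936369905357
```

```bash
cat > p.py <<'E'
from h import *
from scipy.linalg import logm, expm
def mk(pos,rpy):
    T=np.eye(4);T[:3,:3]=R.from_euler('xyz',rpy,degrees=True).as_matrix();T[:3,3]=pos;return T
def stepT(r):
    T=np.eye(4);T[:3,3]=np.array(r[:3])/100;T[:3,:3]=R.from_rotvec(r[3:6]).as_matrix();return T
def plan(T0,T1,N,g=1):
    rel=np.linalg.inv(T0)@T1
    S=np.real(expm(np.real(logm(rel))/N)); r=np.r_[S[:3,3]*100,R.from_matrix(S[:3,:3]).as_rotvec()].round(3)
    r[:3]=r[:3].round(2)
    T=T0.copy(); path=[]
    for i in range(N): T=T@stepT(r); path.append(T[:3,3].round(3))
    print(N,'row:',' '.join(f'{x:g}' for x in r),g,'|norm cm %.2f rot deg %.2f'%(np.linalg.norm(r[:3]),np.degrees(np.linalg.norm(r[3:]))))
    print('path',[list(map(float,p)) for p in path[::3]],'end',T[:3,3].round(4),R.from_matrix(T[:3,:3]).as_euler('xyz',degrees=True).round(2))
    return T
E
python3 - <<'E'
from p import *
T0=mk([0.182,-0.519,0.206],[180,0,-70.7])
T1=mk([.466,-.228,.262],[180,-25,11])
for N in(14,15,): plan(T0,T1,N)
E
```

```text
14 row: 0.67 -3.14 -0.1 0.022 0.026 -0.1 1 |norm cm 3.21 rot deg 6.05
path [[0.214, -0.515, 0.207], [0.304, -0.484, 0.215], [0.381, -0.427, 0.227], [0.436, -0.35, 0.243], [0.464, -0.259, 0.257]] end [ 0.4667 -0.2275  0.2611] [179.73 -25.1   10.98]
15 row: 0.64 -2.92 -0.09 0.021 0.024 -0.093 1 |norm cm 2.99 rot deg 5.63
path [[0.212, -0.515, 0.207], [0.297, -0.488, 0.214], [0.37, -0.438, 0.225], [0.426, -0.37, 0.24], [0.459, -0.288, 0.254]] end [ 0.4672 -0.2295  0.2627] [-179.76  -25.19   10.58]
```

Emit:
{"fn": "jog_arm", "kwargs": {"targets": "0.67 -3.14 -0.1 0.022 0.026 -0.1 1;0.67 -3.14 -0.1 0.022 0.026 -0.1 1;0.67 -3.14 -0.1 0.022 0.026 -0.1 1;0.67 -3.14 -0.1 0.022 0.026 -0.1 1;0.67 -3.14 -0.1 0.022 0.026 -0.1 1;0.67 -3.14 -0.1 0.022 0.026 -0.1 1;0.67 -3.14 -0.1 0.022 0.026 -0.1 1;0.67 -3.14 -0.1 0.022 0.026 -0.1 1;0.67 -3.14 -0.1 0.022 0.026 -0.1 1;0.67 -3.14 -0.1 0.022 0.026 -0.1 1"}}

```text
t: 0.98
ee_pos: [0.4363, -0.3485, 0.2417]
eef_rot: [-176.2, -18.4, -13.2]
contact_force: [-0.6, -0.6, -0.3]
finger_gap: 0.998
```

Emit:
{"fn": "jog_arm", "kwargs": {"targets": "0.67 -3.14 -0.1 0.022 0.026 -0.1 1;0.67 -3.14 -0.1 0.022 0.026 -0.1 1;0.67 -3.14 -0.1 0.022 0.026 -0.1 1;0.67 -3.14 -0.1 0.022 0.026 -0.1 1;0 0 0 0 0 0 1;0 0 0 0 0 0 1;0 0 0 0 0 0 1"}}

```text
t: 1.57
ee_pos: [0.4663, -0.228, 0.2603]
eef_rot: [179.7, -25.1, 10.9]
contact_force: [-0.5, -0.3, -0.3]
finger_gap: 1.001
```

```bash
cat > w.py <<'E'
import sys
from h import *
from workcell import sensors, eyes
def snap(n,cam='wrist'):
    o=sensors.get_obs(); d=eyes.get_image(cam); cv2.imwrite(f"pics/{n}.png",d["color"][:,:,::-1]); pickle.dump((d,o),open(f"pics/{n}.pkl","wb"))
    print(o['t'],o['ee_pos'].round(4),o['eef_rot'].round(2),o['qpos'].round(1),'F',o['contact_force'].round(2),'dq',np.abs(o['dq']).max().round(2),'gap',round(o['finger_gap'],3)); return d,o
if __name__=='__main__': snap(sys.argv[1],*sys.argv[2:])
E
python3 w.py w1
```

```text
1.5667 [ 0.4663 -0.228   0.2603] [179.72 -25.05  10.91] [-46.4 -13.5  93.4  20.8  86.  -56.1] F [-0.47 -0.34 -0.25] dq 1.05 gap 1.001
```

View pics/w1.png

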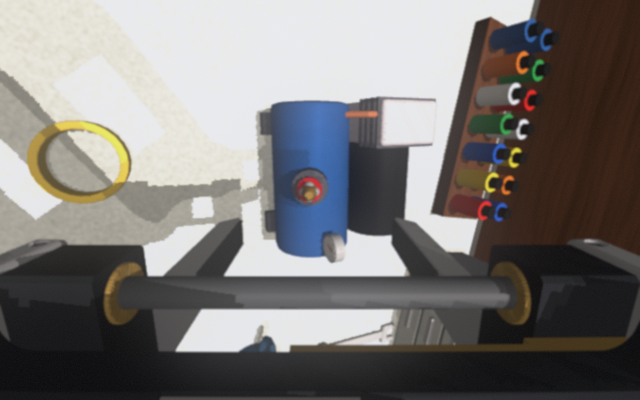

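The wrist picture shows the nipple at about (309,188), with the tank nearly vertical in the image between columns 273 and 348. I'll measure it in detail.

```bash
python3 - <<'E'
from h import *
d,o=pickle.load(open('pics/w1.pkl','rb'))
crop(d,280,340,155,215,10,'pics/c5.png')
T=tool_pose(o)
hsv=cv2.cvtColor(d['color'],cv2.COLOR_RGB2HSV).astype(int);H,S,V=hsv[...,0],hsv[...,1],hsv[...,2]
z=np.zeros(H.shape,bool);z[165:212,285:335]=1
m=z&~((H>100)&(H<125)&(S>110))
cc=max(cv2.findContours(m.astype(np.uint8),0,2)[0],key=cv2.contourArea); print('boss',cv2.fitEllipse(cc))
m=z&((H<7)|(H>172))&(S>120)
cc=max(cv2.findContours(m.astype(np.uint8),0,2)[0],key=cv2.contourArea); (c,r)=cv2.minEnclosingCircle(cc);print('red',c,r,cv2.fitEllipse(cv2.convexHull(cc)))
m=z&(H>10)&(H<28)&(S>80); ys,xs=np.nonzero(m);print('brass',len(xs),xs.mean(),ys.mean(),xs.min(),xs.max(),ys.min(),ys.max())
# tank left/right edges
m=((H>100)&(H<125)&(S>110)); 
for nm,f in(('L',min),('R',max)):
    pp=[]
    for y in list(range(115,165))+list(range(215,232)):
        xs=np.nonzero(m[y,265:360])[0]+265; pp.append((f(xs),y))
    vx,vy,x0,y0=cv2.fitLine(np.array(pp,np.float32),cv2.DIST_HUBER,0,.01,.01).ravel(); print(nm,x0,y0,'dx/dy',vx/vy)
E
```

```text
boss ((306.21612548828125, 186.21824645996094), (36.71390914916992, 44.464073181152344), 94.03012084960938)
red (309.0, 189.0) 12.80634880065918 ((309.3265075683594, 188.6683807373047), (23.462736129760742, 25.437896728515625), 124.35018920898438)
brass 136 309.1985294117647 192.9264705882353 303 315 187 199
L 282.7 150.5 dx/dy -0.009619489
R 347.7 159.7 dx/dy -0.010850931
```

View pics/c5.png

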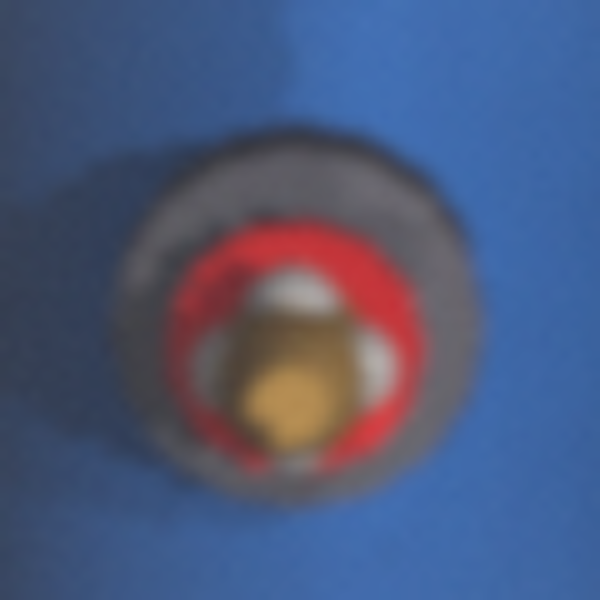

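```bash
python3 - <<'E'
from h import *
d,o=pickle.load(open('pics/w1.pkl','rb'))
Tc=d['T_tool_cam'];T=tool_pose(o)
def tr(uv):
    s=cv2.undistortPoints(np.array([[uv]],float),d['intrinsics'],np.array([d['k1'],0,0,0.]))[0,0]
    v=Tc[:3,:3]@np.array([s[0],s[1],1]);return Tc[:3,3],v
for zr in (.130,.135,.140,.145,.150):
    out=[]
    for uv,z in(((309.6,189.4),zr),((309.0,195.3),zr-.026)):
        c,v=tr(uv);p=c+v*(z-c[2])/v[2];out.append(p)
    print(zr,[p.round(4) for p in out],'red dia px', 28e-3*299.7/(zr+.1795)/1,'world origin',(T@np.r_[out[0]+[0,0,.010],1])[:3].round(4))
# direction of tank edges in tool frame/world: y axis of compressor
for uvs in (((282.7,150.5),(282.7-.0096*60,210.5)),):
    c,a=tr(uvs[0]);_,b=tr(uvs[1]);n=np.cross(a,b);n/=np.linalg.norm(n);nw=T[:3,:3]@n
    # horizontal line in that plane
    l=np.cross(nw,[0,0,1]);print('yaw L',np.degrees(np.arctan2(-l[0],l[1])))
c,a=tr((347.7,159.7));_,b=tr((347.7-.0109*60,219.7));n=np.cross(a,b);nw=T[:3,:3]@n;l=np.cross(nw,[0,0,1]);print('yaw R',np.degrees(np.arctan2(-l[0],l[1])))
P0=pickle.load(open('pics/scene0.pkl','rb'));Pt=pickle.load(open('pics/top0.pkl','rb'))
W=(d,o)
r=[ray(d,(309.6,189.4),o),ray(P0,(304.29,173.7)),ray(Pt,(352.2,216.9))];print('red tri',tri(r))
E
```

```text
0.13 [array([-8.4e-03, -1.0e-04,  1.3e-01]), array([-0.0084,  0.0003,  0.104 ])] red dia px 27.11340872374798 world origin [ 0.5172 -0.2188  0.1299]
0.135 [array([-0.0085,  0.0009,  0.135 ]), array([-0.0085,  0.0014,  0.109 ])] red dia px 26.68235294117647 world origin [ 0.5194 -0.2195  0.1254]
0.14 [array([-0.0086,  0.002 ,  0.14  ]), array([-0.0086,  0.0026,  0.114 ])] red dia px 26.26478873239437 world origin [ 0.5215 -0.2202  0.1208]
0.145 [array([-0.0087,  0.003 ,  0.145 ]), array([-0.0088,  0.0037,  0.119 ])] red dia px 25.86009244992296 world origin [ 0.5237 -0.2208  0.1162]
0.15 [array([-0.0089,  0.0041,  0.15  ]), array([-0.0089,  0.0049,  0.124 ])] red dia px 25.467678300455237 world origin [ 0.5259 -0.2215  0.1116]
yaw L 8.802310640360027
yaw R 11.811561754983911
red tri (array([ 0.52180512, -0.21947954,  0.12831256]), [np.float64(0.0038311823408501908), np.float64(0.001559242065512217), np.float64(0.00438430468662322)])
```

```bash
python3 - <<'E'
from p import *
t=pickle.load(open('pics/top0.pkl','rb'))
for uv,z in(((152,137),.2),((168,123),.2),((182,122),.2),((205,166),.05),((243,165),.07)): print(uv,onz(t,uv,z).round(3))
T0=mk([.4663,-.228,.2613],[179.72,-25.05,10.91])
T1=mk([.4745,.3006,.19],[180,0,-5])
for N in(14,15,16): plan(T0,T1,N)
E
```

```text
(152, 137) [0.709 0.337 0.2  ]
(168, 123) [0.751 0.298 0.2  ]
(182, 122) [0.755 0.26  0.2  ]
(205, 166) [0.677 0.23  0.05 ]
(243, 165) [0.679 0.109 0.07 ]
14 row: 0.16 -3.77 0.6 -0.004 -0.031 0.019 1 |norm cm 3.82 rot deg 2.10
path [[0.463, -0.19, 0.256], [0.457, -0.077, 0.242], [0.456, 0.037, 0.227], [0.46, 0.15, 0.211], [0.47, 0.263, 0.195]] end [0.4738 0.301  0.189 ] [ 1.7993e+02 -8.0000e-02 -4.6600e+00]
15 row: 0.14 -3.52 0.56 -0.004 -0.029 0.018 1 |norm cm 3.57 rot deg 1.97
path [[0.463, -0.193, 0.257], [0.457, -0.087, 0.243], [0.456, 0.019, 0.229], [0.459, 0.125, 0.214], [0.466, 0.231, 0.199]] end [0.4739 0.3009 0.188 ] [ 1.7975e+02 -4.0000e-02 -4.9300e+00]
16 row: 0.13 -3.3 0.52 -0.003 -0.027 0.017 1 |norm cm 3.34 rot deg 1.84
path [[0.463, -0.195, 0.257], [0.458, -0.096, 0.244], [0.456, 0.004, 0.232], [0.458, 0.103, 0.219], [0.464, 0.203, 0.206], [0.473, 0.301, 0.192]] end [0.4734 0.3013 0.1917] [-1.7954e+02 -1.1000e-01 -4.9000e+00]
```

Emit:
{"fn": "jog_arm", "kwargs": {"targets": "0.16 -3.77 0.6 -0.004 -0.031 0.019 1;0.16 -3.77 0.6 -0.004 -0.031 0.019 1;0.16 -3.77 0.6 -0.004 -0.031 0.019 1;0.16 -3.77 0.6 -0.004 -0.031 0.019 1;0.16 -3.77 0.6 -0.004 -0.031 0.019 1;0.16 -3.77 0.6 -0.004 -0.031 0.019 1;0.16 -3.77 0.6 -0.004 -0.031 0.019 1;0.16 -3.77 0.6 -0.004 -0.031 0.019 1;0.16 -3.77 0.6 -0.004 -0.031 0.019 1;0.16 -3.77 0.6 -0.004 -0.031 0.019 1"}}

```text
t: 2.45
ee_pos: [0.4606, 0.1522, 0.2105]
eef_rot: [-179.5, -7.2, -0.4]
contact_force: [1.0, -0.0, 0.1]
finger_gap: 1.0
```

Emit:
{"fn": "jog_arm", "kwargs": {"targets": "0.16 -3.77 0.6 -0.004 -0.031 0.019 1;0.16 -3.77 0.6 -0.004 -0.031 0.019 1;0.16 -3.77 0.6 -0.004 -0.031 0.019 1;0.16 -3.77 0.6 -0.004 -0.031 0.019 1;0 0 0 0 0 0 1;0 0 0 0 0 0 1;0 0 0 0 0 0 1"}}

```text
t: 3.03
ee_pos: [0.474, 0.3005, 0.1876]
eef_rot: [179.9, -0.1, -4.6]
contact_force: [-1.0, -0.7, -0.0]
finger_gap: 1.001
```

```bash
python3 w.py w2
```

```text
3.0333 [0.474  0.3005 0.1876] [ 1.7986e+02 -7.0000e-02 -4.6400e+00] [26.7  6.7 78.7 -0.2 94.6 31.3] F [-0.99 -0.75 -0.01] dq 2.59 gap 1.001
```

View pics/w2.png

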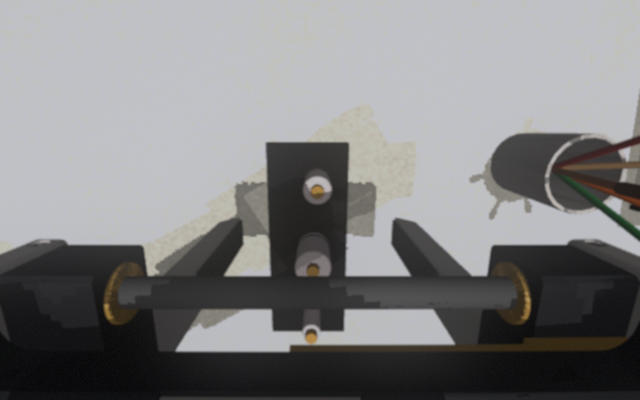

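The wrist view shows the medium coupler at (317,187), with the large one below it at (313,255) and the small one at (312,330). The jaws will close across the row.

```bash
python3 - <<'E'
from h import *
d,o=pickle.load(open('pics/w2.pkl','rb'))
crop(d,290,350,155,215,10,'pics/c6.png')
T=tool_pose(o)
hsv=cv2.cvtColor(d['color'],cv2.COLOR_RGB2HSV).astype(int);H,S,V=hsv[...,0],hsv[...,1],hsv[...,2]
z=np.zeros(H.shape,bool);z[160:212,295:340]=1
m=z&(V>140)|z&(S>80)&(H>8)&(H<30)
cc=max(cv2.findContours(m.astype(np.uint8),0,2)[0],key=cv2.contourArea);e=cv2.fitEllipse(cv2.convexHull(cc));print('disc',e)
p=onz(d,e[0],.065,o);print('disc world',p,'tool',(np.linalg.inv(T)@np.r_[p,1])[:3].round(4))
m=z&(H>8)&(H<30)&(S>80); ys,xs=np.nonzero(m);c=(xs.mean(),ys.mean());print('brass',len(xs),c,xs.min(),xs.max(),ys.min(),ys.max())
p=onz(d,c,.074,o);print('stub world',p,'tool',(np.linalg.inv(T)@np.r_[p,1])[:3].round(4))
E
```

```text
disc ((318.01898193359375, 186.81100463867188), (21.260408401489258, 24.582630157470703), 118.12376403808594)
disc world [0.4746167  0.30432725 0.065     ] tool [ 0.0002 -0.0041  0.1226]
brass 134 (np.float64(316.94776119402985), np.float64(191.56716417910448)) 311 323 185 198
stub world [0.47326304 0.30140862 0.074     ] tool [-0.0009 -0.0011  0.1136]
```

View pics/c6.png

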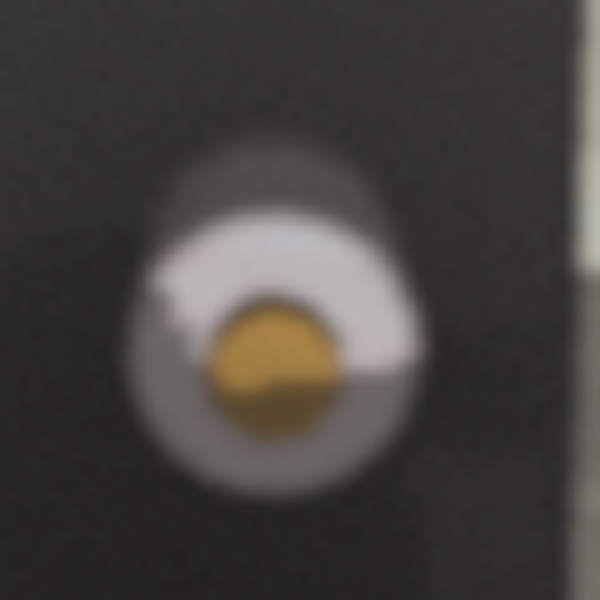

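Emit:
{"fn": "jog_arm", "kwargs": {"targets": "-0.04 -0.09 3.5 0 0 0 1;0 0 3.5 0 0 0 1;0 0 3.5 0 0 0 1;0 0 2.8 0 0 0 0.8;0 0 1.5 0 0 0 0.6;0 0 0.95 0 0 0 0.5;0 0 0 0 0 0 0.4;0 0 0 0 0 0 0.4", "grip_force": 20}}

```text
t: 3.75
ee_pos: [0.4742, 0.3015, 0.0323]
eef_rot: [-180.0, -0.2, -4.7]
contact_force: [0.5, -0.4, 0.5]
finger_gap: 0.683
```

```bash
python3 w.py w3
```

```text
3.75 [0.4742 0.3015 0.0323] [-180.     -0.22   -4.68] [26.7 11.9 90.9 -0.1 77.  31.4] F [ 0.49 -0.41  0.55] dq 1.82 gap 0.683
```

View pics/w3.png

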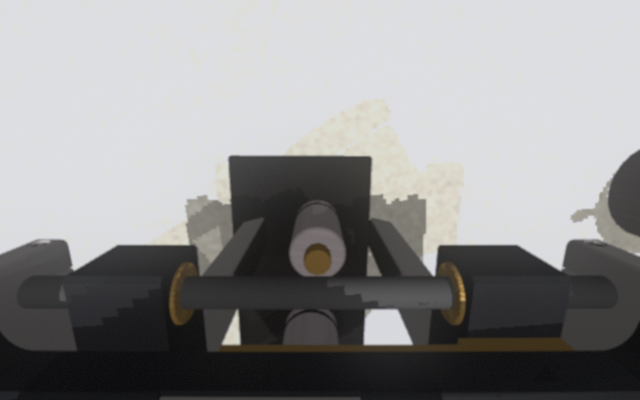

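```bash
python3 - <<'E'
from h import *
d,o=pickle.load(open('pics/w3.pkl','rb'));T=tool_pose(o)
crop(d,270,370,190,290,8,'pics/c7.png')
for uv,z in(((317.3,260),.075),((317.5,249),.065)):
    p=onz(d,uv,z,o);print(p,(np.linalg.inv(T)@np.r_[p,1])[:3].round(4))
E
```

```text
[0.47331468 0.30221748 0.075     ] [-0.0008 -0.0007 -0.0427]
[0.47359687 0.30373306 0.065     ] [-0.0007 -0.0022 -0.0327]
```

View pics/c7.png

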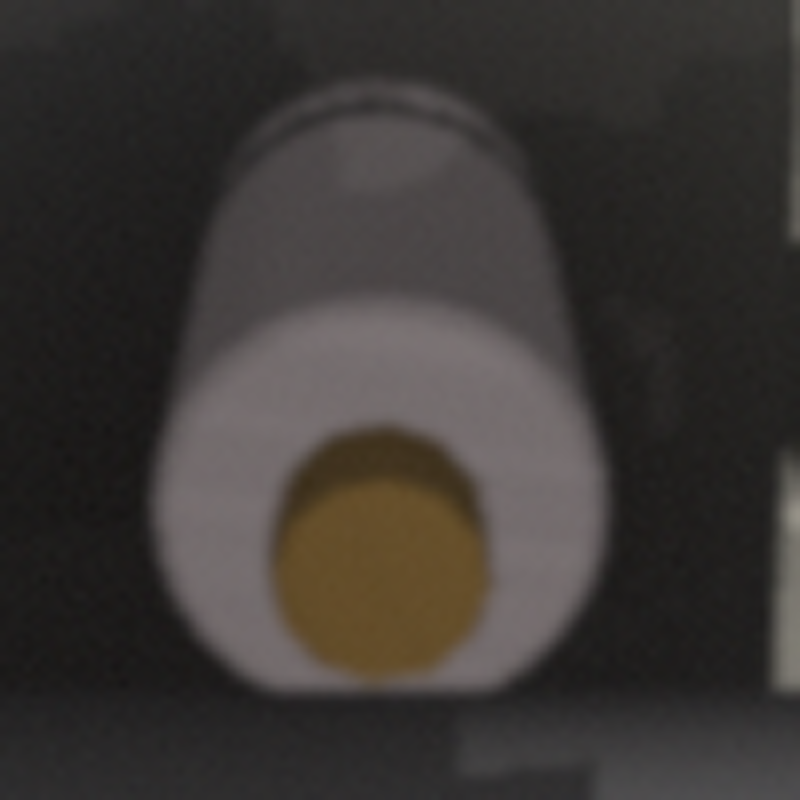

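Emit:
{"fn": "jog_arm", "kwargs": {"targets": "-0.03 0.03 0.25 0 0 0 0.4;0 0 0 0 0 0 0.3;0 0 0 0 0 0 0;0 0 0 0 0 0 0;0 0 0 0 0 0 0;0 0 0 0 0 0 0;0 0 0 0 0 0 0;0 0 0 0 0 0 0", "grip_force": 45}}

```text
t: 4.47
ee_pos: [0.4735, 0.3021, 0.029]
eef_rot: [180.0, -0.2, -4.6]
contact_force: [0.2, 0.2, 2.5]
finger_gap: 0.312
```

Emit:
{"fn": "jog_arm", "kwargs": {"targets": "0 0 -0.5 0 0 0 0;0 0 -1.5 0 0 0 0;0 0 -3 0 0 0 0;0 0 -4 0 0 0 0;0 0 -4 0 0 0 0;0 0 -3 0 0 0 0;0 0 -1 0 0 0 0;0 0 0 0 0 0 0"}}

```text
t: 5.13
ee_pos: [0.474, 0.3028, 0.2017]
eef_rot: [-179.9, -0.4, -4.6]
contact_force: [0.2, -0.1, -1.9]
finger_gap: 0.315
```

```bash
python3 w.py w4; python3 - <<'E'
from p import *
d,o=pickle.load(open('pics/w4.pkl','rb'))
T0=tool_pose(o)
A=mk([.4663,-.228,.2603],[179.72,-25.05,10.91]); B=A.copy(); B[:3,3]=(A@[-.0082,.0018,0,1])[:3]
print(B[:3,3])
for N in(15,16,18): plan(T0,B,N,0)
E
```

```text
5.1333 [0.474  0.3028 0.2017] [-179.87   -0.41   -4.59] [26.9  6.3 77.5 -0.1 95.7 31.4] F [ 0.22 -0.09 -1.95] dq 5.45 gap 0.315
[ 0.45934259 -0.23117416  0.25683602]
15 row: -0.17 3.56 -0.45 0.004 0.029 -0.018 0 |norm cm 3.59 rot deg 1.97
path [[0.469, 0.267, 0.206], [0.459, 0.161, 0.218], [0.453, 0.054, 0.229], [0.452, -0.053, 0.239], [0.456, -0.161, 0.249]] end [ 0.461  -0.232   0.2557] [-179.98  -25.52   11.13]
16 row: -0.16 3.33 -0.42 0.003 0.027 -0.017 0 |norm cm 3.36 rot deg 1.84
path [[0.47, 0.27, 0.206], [0.46, 0.17, 0.217], [0.454, 0.07, 0.228], [0.452, -0.03, 0.238], [0.454, -0.131, 0.248], [0.461, -0.231, 0.258]] end [ 0.4613 -0.2306  0.2584] [179.29 -25.25  11.4 ]
18 row: -0.15 2.96 -0.37 0.003 0.024 -0.015 0 |norm cm 2.99 rot deg 1.63
path [[0.47, 0.273, 0.205], [0.461, 0.185, 0.215], [0.454, 0.096, 0.225], [0.451, 0.007, 0.234], [0.452, -0.082, 0.242], [0.456, -0.171, 0.25]] end [ 0.4602 -0.2308  0.2559] [179.68 -25.3   11.2 ]
```

View pics/w4.png

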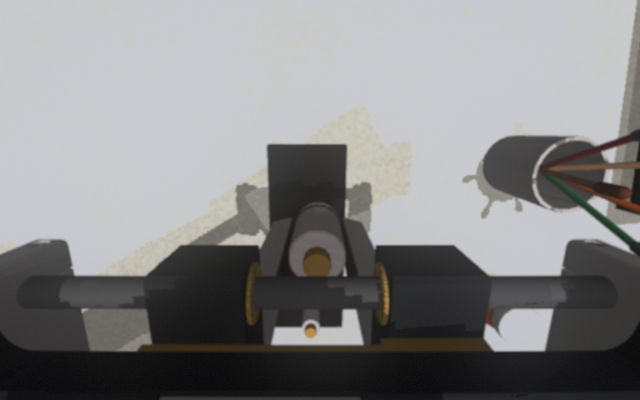

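The coupler is held (stub at about (317,262)) and the mat is clear below it. Moving to the nipple standoff.

Emit:
{"fn": "jog_arm", "kwargs": {"targets": "-0.15 2.96 -0.37 0.003 0.024 -0.015 0;-0.15 2.96 -0.37 0.003 0.024 -0.015 0;-0.15 2.96 -0.37 0.003 0.024 -0.015 0;-0.15 2.96 -0.37 0.003 0.024 -0.015 0;-0.15 2.96 -0.37 0.003 0.024 -0.015 0;-0.15 2.96 -0.37 0.003 0.024 -0.015 0;-0.15 2.96 -0.37 0.003 0.024 -0.015 0;-0.15 2.96 -0.37 0.003 0.024 -0.015 0;-0.15 2.96 -0.37 0.003 0.024 -0.015 0;-0.15 2.96 -0.37 0.003 0.024 -0.015 0"}}

```text
t: 6.02
ee_pos: [0.4481, 0.0054, 0.2267]
eef_rot: [-179.3, -13.6, 4.0]
contact_force: [0.5, -0.7, -2.1]
finger_gap: 0.312
```

Emit:
{"fn": "jog_arm", "kwargs": {"targets": "-0.15 2.96 -0.37 0.003 0.024 -0.015 0;-0.15 2.96 -0.37 0.003 0.024 -0.015 0;-0.15 2.96 -0.37 0.003 0.024 -0.015 0;-0.15 2.96 -0.37 0.003 0.024 -0.015 0;-0.15 2.96 -0.37 0.003 0.024 -0.015 0;-0.15 2.96 -0.37 0.003 0.024 -0.015 0;-0.15 2.96 -0.37 0.003 0.024 -0.015 0;-0.15 2.96 -0.37 0.003 0.024 -0.015 0;0 0 0 0 0 0 0;0 0 0 0 0 0 0"}}

```text
t: 6.85
ee_pos: [0.4575, -0.2319, 0.2493]
eef_rot: [-179.9, -24.7, 10.8]
contact_force: [0.8, 1.0, -2.9]
finger_gap: 0.312
```

```bash
python3 w.py w5; python3 - <<'E'
from p import *
d,o=pickle.load(open('pics/w5.pkl','rb'));T=tool_pose(o)
crop(d,260,380,140,290,4,'pics/c8.png')
A=mk([.4663,-.228,.2603],[179.72,-25.05,10.91]); B=A.copy(); B[:3,3]=(A@[-.0082,.0018,0,1])[:3]
plan(T,B,1,0)
for z in(.144,.136,.140): print((np.linalg.inv(T)@A@[-.0086,.002+.21*(z-.14),z,1]).round(4))
E
```

```text
6.85 [ 0.4575 -0.2319  0.2493] [-179.94  -24.66   10.82] [-47.6 -13.7  94.6  20.9  85.9 -57.5] F [ 0.77  0.97 -2.94] dq 2.76 gap 0.312
1 row: 0.49 -0.04 -0.6 -0.005 0.007 -0.001 0 |norm cm 0.78 rot deg 0.50
path [[0.459, -0.231, 0.257]] end [ 0.4593 -0.2312  0.2568] [179.74 -25.06  10.89]
[0.0055 0.0014 0.138  1.    ]
[ 5.4e-03 -3.0e-04  1.3e-01  1.0e+00]
[5.50e-03 5.00e-04 1.34e-01 1.00e+00]
```

View pics/c8.png

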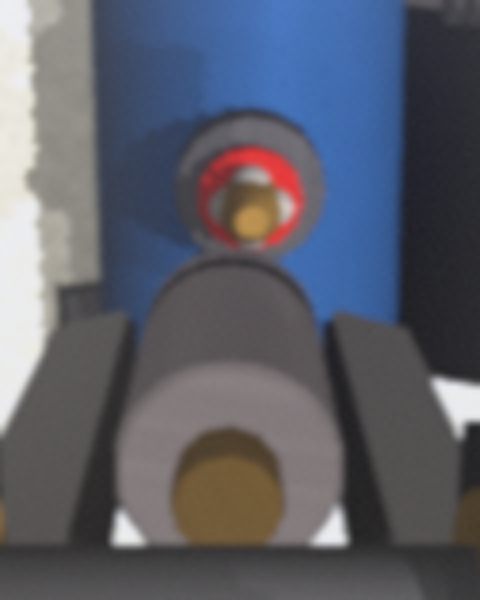

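Emit:
{"fn": "jog_arm", "kwargs": {"targets": "0.25 -0.02 0.5 -0.003 0.004 0 0;0.25 -0.02 1 -0.002 0.003 0 0;0 0 0 0 0 0 0;0 0 0 0 0 0 0;0 0 0 0 0 0 0"}}

```text
t: 7.32
ee_pos: [0.47, -0.2279, 0.2426]
eef_rot: [179.3, -25.4, 11.3]
contact_force: [-1.0, -0.0, -1.7]
finger_gap: 0.308
```

```bash
python3 w.py w6; python3 - <<'E'
from p import *
d,o=pickle.load(open('pics/w6.pkl','rb'));T=tool_pose(o)
crop(d,270,370,140,290,4,'pics/c9.png')
crop(d,290,345,160,215,10,'pics/c9b.png')
A=mk([.4663,-.228,.2603],[179.72,-25.05,10.91])
for z in(.144,.136,.140): print((np.linalg.inv(T)@A@[-.0086,.002+.21*(z-.14),z,1]).round(4))
E
```

```text
7.3167 [ 0.47   -0.2279  0.2426] [179.29 -25.35  11.34] [-46.1 -13.3  95.3  20.9  83.5 -57. ] F [-0.98 -0.04 -1.73] dq 0.83 gap 0.308
[-0.0051  0.0017  0.1264  1.    ]
[-5.100e-03  1.000e-04  1.184e-01  1.000e+00]
[-5.100e-03  9.000e-04  1.224e-01  1.000e+00]
```

View pics/c9.png

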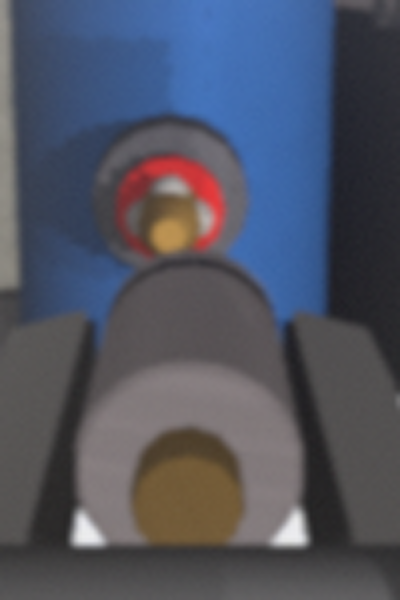

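View pics/c9b.png

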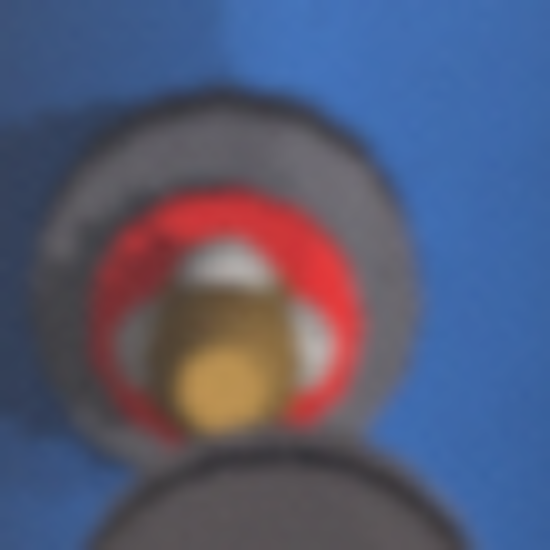

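```bash
python3 - <<'E'
from p import *
d1,o1=pickle.load(open('pics/w1.pkl','rb'));d,o=pickle.load(open('pics/w6.pkl','rb'));T=tool_pose(o)
G=mk([0,0,0],[180,-25,11])[:3,:3]; a=-G[:,2]
# intersect rays with planes normal to a: height h along axis of red face; in G frame coords
for h in (.136,.140,.144):
    P0=(tool_pose(o1)@[-.0086,.002,h,1])[:3]; hr=P0@a
    for nm,dd,oo,red,tip in(('w1',d1,o1,(309.6,189.4),(309.0,195.3)),('w6',d,o,(312.7,192),(312.0,198.8))):
        out=[]
        for uv,k in((red,hr),(tip,hr+.026)):
            c,v=ray(dd,uv,oo); p=c+v*((k-c@a)/(v@a)); out.append((G.T@p)[:3]*1000)
        print(h,nm,np.round(out,2).tolist())
print('TCP now in G',(G.T@T[:3,3]*1000).round(2))
B=np.eye(4);B[:3,:3]=G;B[:3,3]=T[:3,3];plan(T,B,1,0)
# coupler in hand in tool frame from this image: disc/stub centers
Tc=d['T_tool_cam']
for uv,z in(((317.5,263.2),-.046),((317.4,256),-.036)):
    s=cv2.undistortPoints(np.array([[uv]],float),d['intrinsics'],np.array([d['k1'],0,0,0.]))[0,0]
    v=Tc[:3,:3]@np.array([s[0],s[1],1]);c=Tc[:3,3];print('coupler',(c+v*(z-c[2])/v[2])*1000)
E
```

```text
0.136 w1 [[477.05, 314.71, 75.15], [477.04, 315.07, 49.15]]
0.136 w6 [[477.09, 314.72, 75.15], [476.63, 315.27, 49.15]]
0.14 w1 [[476.95, 315.58, 79.15], [476.93, 316.02, 53.15]]
0.14 w6 [[477.06, 315.64, 79.15], [476.59, 316.28, 53.15]]
0.144 w1 [[476.86, 316.44, 83.15], [476.83, 316.97, 57.15]]
0.144 w6 [[477.04, 316.56, 83.15], [476.56, 317.3, 57.15]]
TCP now in G [481.3  313.4  -43.27]
1 row: 0 0 -0 0.01 -0.006 0.005 0 |norm cm 0.00 rot deg 0.73
path [[0.47, -0.228, 0.243]] end [ 0.47   -0.2279  0.2426] [-180.    -25.01   11.02]
coupler [ -0.40608266  -0.6814058  -46.        ]
coupler [ -0.43537415   0.11237142 -36.        ]
```

Emit:
{"fn": "jog_arm", "kwargs": {"targets": "-0.2 0.13 1 0.005 -0.003 0.003 0;-0.2 0.13 1.5 0.005 -0.003 0.002 0;0 0 1.5 0 0 0 0;0 0 1 0 0 0 0;0 0 0.5 0 0 0 0;0 0 0 0 0 0 0;0 0 0 0 0 0 0;0 0 0 0 0 0 0;0 0 0 0 0 0 0"}}

```text
t: 8.12
ee_pos: [0.49, -0.2284, 0.1926]
eef_rot: [179.9, -25.1, 11.0]
contact_force: [-0.6, -0.3, -1.6]
finger_gap: 0.313
```

```bash
python3 w.py w7; python3 w.py s7 scene; python3 w.py t7 top; cat > g.py <<'E'
from p import *
from workcell import sensors
o=sensors.get_obs();T=tool_pose(o);G=mk([0,0,0],[180,-25,11])[:3,:3]
p=G.T@T[:3,3]*1000
print('t',round(o['t'],2),'G',p.round(2),'mouth',round(p[2]+24,1),'rotvec err(deg)',np.degrees(R.from_matrix(T[:3,:3].T@G).as_rotvec()).round(2),'F_G',(G.T@o['contact_force']).round(2),'tq',o['wrist_torque'].round(2),'gap',round(o['finger_gap'],3))
E
python3 g.py; python3 - <<'E'
from h import *
d,o=pickle.load(open('pics/s7.pkl','rb'));crop(d,255,355,125,225,5,'pics/c10.png')
d,o=pickle.load(open('pics/t7.pkl','rb'));crop(d,305,395,165,255,5,'pics/c11.png')
d,o=pickle.load(open('pics/w7.pkl','rb'));crop(d,260,380,140,290,4,'pics/c12.png')
E
```

```text
8.1167 [ 0.49   -0.2284  0.1926] [179.88 -25.09  10.96] [-44.2 -10.   98.1  20.8  77.6 -57.1] F [-0.58 -0.26 -1.56] dq 0.19 gap 0.313
8.1667 [ 0.49   -0.2284  0.1925] [179.89 -25.09  10.95] [-44.2 -10.   98.2  20.8  77.6 -57.1] F [-0.05  0.55 -2.13] dq 0.23 gap 0.308
8.2167 [ 0.4899 -0.2283  0.1923] [179.9  -25.08  10.95] [-44.2 -10.   98.2  20.8  77.6 -57.1] F [ 0.35  0.16 -0.86] dq 0.18 gap 0.308
t 8.27 G [477.54 317.54  10.66] mouth 34.7 rotvec err(deg) [ 0.1  -0.07 -0.05] F_G [-0.62  0.02  1.61] tq [-0.08  0.25 -0.02] gap 0.31
```

View pics/c10.png

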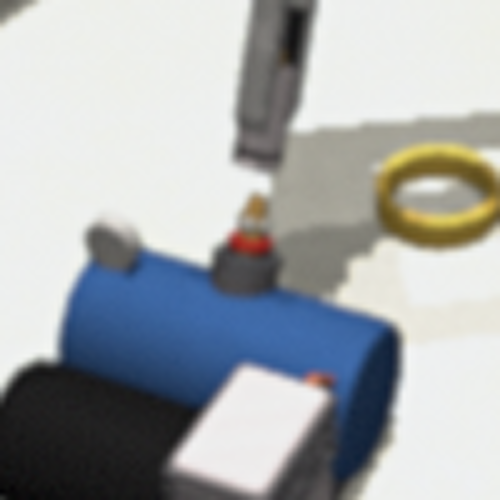

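View pics/c11.png

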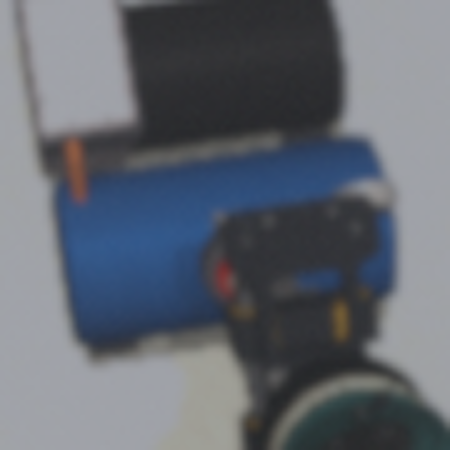

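View pics/c12.png

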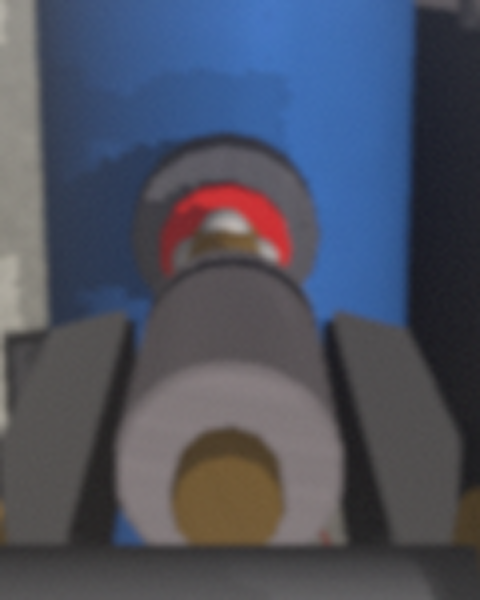

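```bash
python3 - <<'E'
from p import *
from scipy.optimize import least_squares
G=mk([0,0,0],[180,-25,11])[:3,:3]
V=[]
for n,cx,cy in(('w1',309.6,189.4),('w6',312.7,192),('w7',316.9,200)):
    d,o=pickle.load(open(f'pics/{n}.pkl','rb')); c=d['color'].astype(float)
    f=c[...,0]-(c[...,1]+c[...,2])/2; f=cv2.GaussianBlur(f,(0,0),.5)
    res={}
    # top edge near centre columns
    tops=[]
    for x in range(int(cx)-2,int(cx)+4):
        col=f[int(cy)-25:int(cy)-4,x]; pk=col.argmax(); h=col[:max(pk-4,1)].mean()/2+col[pk]/2
        i=pk
        while col[i-1]>h: i-=1
        y=i-1+(h-col[i-1])/(col[i]-col[i-1]); tops.append(y+int(cy)-25)
    res['T']=min(tops)
    for side in(-1,1):
        best=[]
        for y in range(int(cy)-6,int(cy)+5):
            row=f[y,int(cx)+side*9:int(cx)+side*22:side]; pk=row.argmax(); h=row[pk]/2+row[-3:].mean()/2
            i=pk
            while i<len(row)-1 and row[i]>h:i+=1
            best.append(int(cx)+side*9+side*(i-1+(row[i-1]-h)/(row[i-1]-row[i])))
        res['R' if side>0 else 'L']=(max if side>0 else min)(best)
    print(n,{k:round(v,2) for k,v in res.items()}); V.append((d,o,res,cy))
th=np.linspace(0,2*np.pi,180)
def pred(d,o,q):
    P=np.stack([q[0]+.014*np.cos(th),q[1]+.014*np.sin(th),np.full(180,q[2])],1)@G.T
    uv=proj(d,P,o); return uv[:,0].min(),uv[:,0].max(),uv[:,1].min()
def fun(q): 
    r=[]
    for d,o,e,_ in V:
        l,rr,t=pred(d,o,q); r+=[l-e['L'],rr-e['R'],t-e['T']]
    return np.array(r)
s=least_squares(fun,[.477,.316,.080],x_scale=.001); print('red face centre in G mm',(s.x*1000).round(2),s.fun.reshape(-1,3).round(2), 'world',(G@s.x).round(4))
print('origin z world',(G@(s.x+[0,0,.01]))[2])
S,so=pickle.load(open('pics/s7.pkl','rb')) 
for nm,q in(('tip',[.4772,.316,.0535]),('red',s.x),('mouth',[.47754,.31754,.0347]),('tcp',[.47754,.31754,.0107])): print(nm,(proj(S,G@np.array(q))[0]-[255,125])*5)
E
```

```text
w1 {'T': np.float64(176.57), 'L': np.float64(295.2), 'R': np.float64(323.01)}
w6 {'T': np.float64(178.53), 'L': np.float64(297.86), 'R': np.float64(326.41)}
w7 {'T': np.float64(185.75), 'L': np.float64(299.45), 'R': np.float64(332.44)}
red face centre in G mm [476.55 313.69  69.18] [[ 0.55 -0.77  0.01]
 [ 0.24 -0.28  0.  ]
 [-0.43  0.64 -0.01]] world [ 0.5125 -0.2199  0.1387]
origin z world 0.1296416168210063
tip [256.77815528 197.02362834]
red [256.59737166 223.3069602 ]
mouth [259.2051831  165.60555817]
tcp [265.70217779 125.73896893]
```

```bash
python3 - <<'E'
from p import *
from scipy.optimize import least_squares
G=mk([0,0,0],[180,-25,11])[:3,:3]
E={'w1':(296.5,322.7,176.3),'w6':(299.2,326.2,178.5),'w7':(300.5,333.25,185.75)}
V=[(*pickle.load(open(f'pics/{n}.pkl','rb')),e) for n,e in E.items()]
th=np.linspace(0,2*np.pi,180)
def pred(d,o,q):
    P=np.stack([q[0]+.014*np.cos(th),q[1]+.014*np.sin(th),np.full(180,q[2])],1)@G.T
    uv=proj(d,P,o); return np.array([uv[:,0].min(),uv[:,0].max(),uv[:,1].min()])
def fun(q):
    return np.concatenate([pred(d,o,q[:3])+[-q[3]*1000,q[3]*1000,-q[3]*1000]-e for d,o,e in V])
s=least_squares(fun,[.477,.316,.080,0],x_scale=.001); print((s.x*1000).round(2),s.fun.reshape(-1,3).round(2).tolist())
for z in(.076,.08,.084,.088):
    s=least_squares(lambda q:fun([q[0],q[1],z,q[2]]),[.477,.316,0],x_scale=.001);print(z,(s.x*1000).round(2),round(s.cost,3),s.fun.reshape(-1,3).round(2).tolist())
S,so=pickle.load(open('pics/s7.pkl','rb'))
for z in(.076,.08,.084,.088): print(z,'scene red',(proj(S,G@np.array([.477,.316,z]))[0]-[255,125])*5,'tip',(proj(S,G@np.array([.477,.316,z-.026]))[0]-[255,125])*5)
E
```

```text
[ 4.7716e+02  3.1436e+02  7.4070e+01 -1.7000e-01] [[0.3, -0.15, 0.28], [-0.06, 0.17, -0.02], [-0.25, 0.04, -0.2]]
0.076 [ 4.7714e+02  3.1481e+02 -7.0000e-02] 0.17 [[0.31, -0.11, 0.3], [-0.08, 0.18, -0.02], [-0.24, -0.01, -0.22]]
0.08 [4.7711e+02 3.1576e+02 1.3000e-01] 0.195 [[0.33, -0.01, 0.33], [-0.1, 0.19, -0.02], [-0.22, -0.11, -0.25]]
0.084 [4.7708e+02 3.1671e+02 3.3000e-01] 0.242 [[0.35, 0.09, 0.37], [-0.13, 0.21, -0.01], [-0.2, -0.21, -0.28]]
0.088 [477.05 317.65   0.52] 0.311 [[0.36, 0.18, 0.4], [-0.16, 0.22, -0.01], [-0.18, -0.3, -0.31]]
0.076 scene red [250.966845   233.44891524] tip [257.85863578 191.24421722]
0.08 scene red [249.91605121 239.88636333] tip [256.79137632 197.77816751]
0.084 scene red [248.86777122 246.30906584] tip [255.72666418 204.29719797]
0.088 scene red [247.82199981 252.71704998] tip [254.66449424 210.80133508]
```

Emit:
{"fn": "jog_arm", "kwargs": {"targets": "0 -0.15 0.5 0.002 -0.001 0 0;0 0 0.7 0 0 0 0;0 0 0.6 0 0 0 0;0 0 0.5 0 0 0 0;0 0 0.5 0 0 0 0;0 0 0.3 0 0 0 0;0 0 0 0 0 0 0;0 0 0 0 0 0 0;0 0 0 0 0 0 0", "grip_force": 55}}

```text
t: 9.02
ee_pos: [0.502, -0.2233, 0.1628]
eef_rot: [-179.8, -24.9, 10.9]
contact_force: [-1.6, 1.8, -0.5]
finger_gap: 0.305
```

```bash
python3 g.py; python3 w.py w8;  python3 w.py s8 scene; python3 - <<'E'
from h import *
d,o=pickle.load(open('pics/s8.pkl','rb'));crop(d,255,355,125,225,5,'pics/c13.png')
d,o=pickle.load(open('pics/w8.pkl','rb'));crop(d,260,380,140,290,4,'pics/c14.png')
E
```

```text
t 9.02 G [476.83 315.03  42.72] mouth 66.7 rotvec err(deg) [-0.16  0.07 -0.07] F_G [-1.28 -2.11 -0.09] tq [0.34 0.56 0.19] gap 0.305
9.0167 [ 0.502  -0.2233  0.1628] [-179.8   -24.93   10.92] [-42.7  -8.   99.8  20.8  74.  -56.9] F [-1.58  1.84 -0.45] dq 0.18 gap 0.305
9.0667 [ 0.502  -0.2234  0.1629] [-179.82  -24.93   10.92] [-42.7  -8.   99.8  20.8  74.  -56.9] F [-3.6   1.52  0.59] dq 0.12 gap 0.309
```

View pics/c13.png

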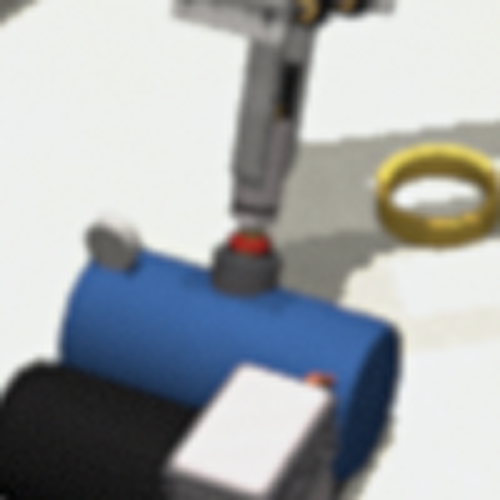

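View pics/c14.png

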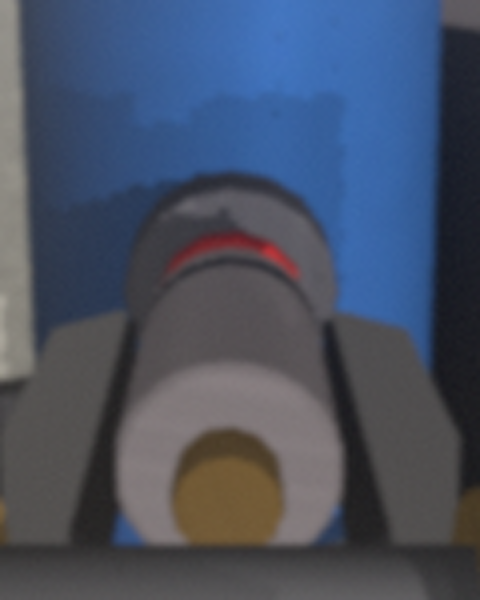

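Scene view: the coupler's mouth is around the nipple just above the balls, square to it and about 25 crop-px above the red sleeve. There's a slight side force toward −y and −x, so I'll ease that off while pressing.

Emit:
{"fn": "jog_arm", "kwargs": {"targets": "-0.04 -0.07 0.2 0 0 0 0;0 0 0.2 0 0 0 0;0 0 0.2 0 0 0 0;0 0 0.2 0 0 0 0;0 0 0 0 0 0 0;0 0 0 0 0 0 0;0 0 0 0 0 0 0"}}

```text
t: 9.7
ee_pos: [0.5052, -0.2225, 0.1552]
eef_rot: [-179.8, -24.9, 10.9]
contact_force: [1.8, 1.3, -4.7]
finger_gap: 0.31
```

```bash
python3 g.py
```

```text
t 9.7 G [476.53 314.85  51.  ] mouth 75.0 rotvec err(deg) [-0.11  0.05 -0.09] F_G [-0.17 -0.94  5.16] tq [0.04 0.24 0.06] gap 0.31
```

Emit:
{"fn": "jog_arm", "kwargs": {"targets": "0 -0.03 0.15 0 0 0 0;0 0 0.15 0 0 0 0;0 0 0 0 0 0 0;0 0 0 0 0 0 0"}}

```text
t: 10.03
ee_pos: [0.5063, -0.2227, 0.1541]
eef_rot: [-180.0, -25.0, 11.0]
contact_force: [-4.3, 0.2, 1.4]
finger_gap: 0.309
```

```bash
python3 g.py;python3 w.py w9;  python3 w.py s9 scene; python3 g.py; python3 - <<'E'
from h import *
d,o=pickle.load(open('pics/s9.pkl','rb'));crop(d,255,355,125,225,5,'pics/c15.png')
d,o=pickle.load(open('pics/w9.pkl','rb'));crop(d,260,380,140,290,4,'pics/c16.png')
E
```

```text
t 10.03 G [477.01 315.17  52.45] mouth 76.5 rotvec err(deg) [ 0.01  0.03 -0.03] F_G [-3.17 -0.98 -3.01] tq [0.04 0.69 0.07] gap 0.309
10.0333 [ 0.5063 -0.2227  0.1541] [-179.99  -24.97   10.96] [-42.2  -7.4 100.3  20.7  72.6 -56.9] F [-4.25  0.17  1.39] dq 0.19 gap 0.309
10.0833 [ 0.5063 -0.2226  0.154 ] [-179.99  -24.98   10.96] [-42.2  -7.4 100.4  20.7  72.6 -56.9] F [-3.55 -0.24  1.44] dq 0.21 gap 0.308
t 10.13 G [477.01 315.13  52.59] mouth 76.6 rotvec err(deg) [ 0.    0.01 -0.04] F_G [-2.19 -0.65 -3.55] tq [-0.01  0.66  0.09] gap 0.31
```

View pics/c15.png

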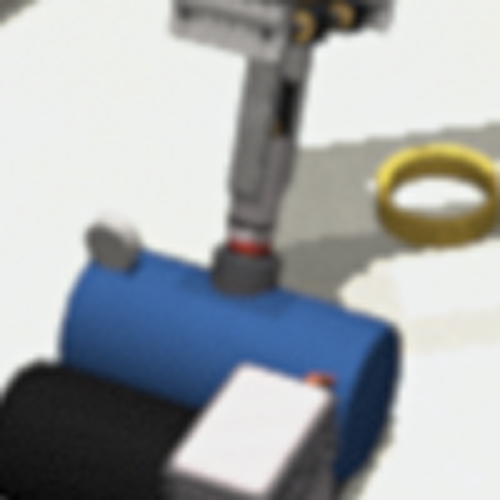

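View pics/c16.png

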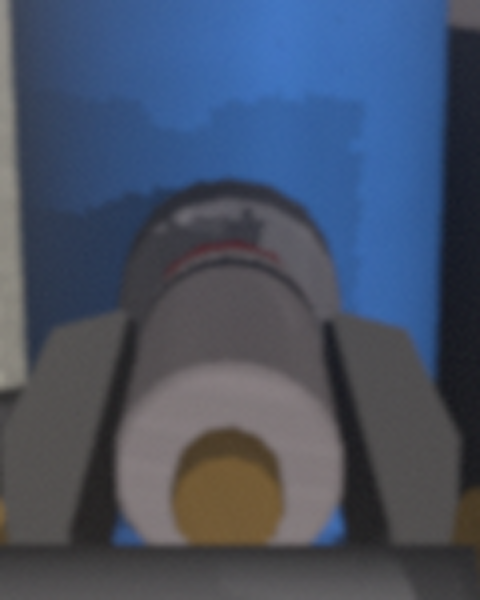

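Emit:
{"fn": "jog_arm", "kwargs": {"targets": "-0.04 0 0.15 0 0 0 0;-0.02 0 0.15 0 0 0 0;0 0 0.1 0 0 0 0;0 0 0 0 0 0 0;0 0 0 0 0 0 0;0 0 0 0 0 0 0"}}

```text
t: 10.63
ee_pos: [0.5078, -0.2224, 0.1505]
eef_rot: [-180.0, -25.0, 11.0]
contact_force: [-4.9, 0.1, 6.7]
finger_gap: 0.313
```

```bash
python3 g.py
```

```text
t 10.63 G [476.96 315.17  56.31] mouth 80.3 rotvec err(deg) [ 0.01 -0.04 -0.03] F_G [-1.51 -1.02 -8.12] tq [0.13 0.69 0.11] gap 0.313
```

Emit:
{"fn": "jog_arm", "kwargs": {"targets": "-0.03 -0.02 0.1 0 0 0 0;0 0 0.1 0 0 0 0;0 0 0.1 0 0 0 0;0 0 0 0 0 0 0;0 0 0 0 0 0 0;0 0 0 0 0 0 0"}}

```text
t: 11.13
ee_pos: [0.5087, -0.2223, 0.1488]
eef_rot: [179.9, -25.1, 11.0]
contact_force: [-8.1, 0.4, 10.0]
finger_gap: 0.309
```

```bash
python3 g.py
```

```text
t 11.13 G [477.03 315.27  58.21] mouth 82.2 rotvec err(deg) [ 0.07 -0.05  0.01] F_G [ -2.93  -1.93 -12.36] tq [0.22 0.99 0.19] gap 0.309
```

Emit:
{"fn": "jog_arm", "kwargs": {"targets": "0 0 0.1 0 0 0 0;0 0 0.1 0 0 0 0;0 0 0 0 0 0 0;0 0 0 0 0 0 0;0 0 0 0 0 0 0"}}

```text
t: 11.55
ee_pos: [0.5089, -0.2224, 0.1488]
eef_rot: [179.8, -25.0, 11.1]
contact_force: [-16.4, 0.6, 18.2]
finger_gap: 0.308
```

```bash
python3 g.py;python3 w.py w10;  python3 w.py s10 scene; python3 g.py; python3 - <<'E'
from h import *
d,o=pickle.load(open('pics/s10.pkl','rb'));crop(d,255,355,125,225,5,'pics/c17.png')
d,o=pickle.load(open('pics/w10.pkl','rb'));crop(d,260,380,140,290,4,'pics/c18.png')
E
```

```text
t 11.55 G [477.16 315.44  58.35] mouth 82.3 rotvec err(deg) [ 0.12 -0.02  0.08] F_G [ -6.82  -3.72 -23.29] tq [0.49 1.84 0.34] gap 0.308
11.55 [ 0.5089 -0.2224  0.1488] [179.84 -25.01  11.08] [-41.9  -7.1 100.6  20.7  71.8 -57. ] F [-16.44   0.59  18.23] dq 0.11 gap 0.308
11.6 [ 0.5089 -0.2224  0.1487] [179.85 -25.01  11.08] [-41.9  -7.1 100.6  20.7  71.8 -57. ] F [-16.95   1.43  19.18] dq 0.08 gap 0.313
t 11.65 G [477.15 315.44  58.35] mouth 82.4 rotvec err(deg) [ 0.12 -0.02  0.08] F_G [ -6.1   -4.4  -22.84] tq [0.53 1.75 0.34] gap 0.311
```

View pics/c17.png

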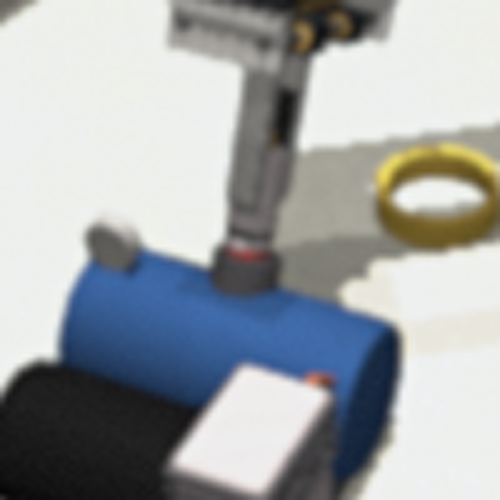

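View pics/c18.png

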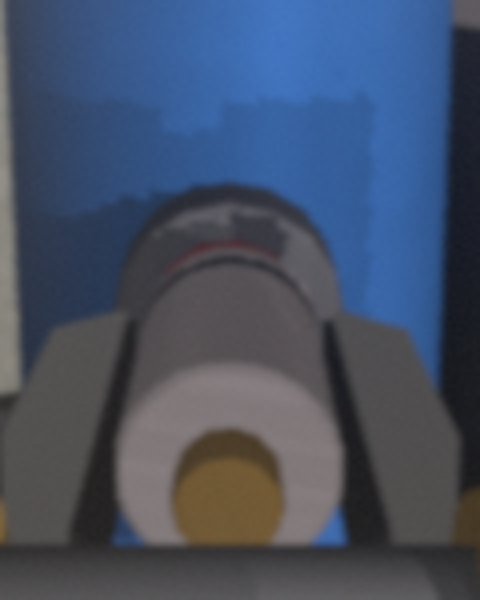

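The coupler is at the hard stop: about 6.0 mm of travel since it touched the sleeve, and force rose from 12 N to 23 N with only 0.14 mm of motion. I'll relax the side force slightly while keeping the push, then check that it holds steady.

Emit:
{"fn": "jog_arm", "kwargs": {"targets": "-0.06 -0.05 0 0 0 0 0;0 0 0 0 0 0 0;0 0 0 0 0 0 0;0 0 0 0 0 0 0;0 0 0 0 0 0 0;0 0 0 0 0 0 0"}}

```text
t: 12.15
ee_pos: [0.5088, -0.2224, 0.1488]
eef_rot: [179.8, -25.1, 11.1]
contact_force: [-14.9, 1.6, 16.9]
finger_gap: 0.312
```

```bash
python3 g.py;  python3 w.py s11 scene; python3 w.py t11 top; python3 g.py; python3 - <<'E'
from h import *
d,o=pickle.load(open('pics/s11.pkl','rb'));a=cv2.resize(d['color'][205:305,385:505],None,fx=4,fy=4,interpolation=2)
d,o=pickle.load(open('pics/t11.pkl','rb'));b=cv2.resize(d['color'][205:275,150:250],None,fx=3,fy=3,interpolation=2)
im=np.zeros((400,790,3),np.uint8);im[:,:480]=a;im[:210,485:785]=b;cv2.imwrite('pics/c19.png',im[:,:,::-1])
E
```

```text
t 12.15 G [477.08 315.36  58.33] mouth 82.3 rotvec err(deg) [ 0.18 -0.08  0.07] F_G [ -5.83  -4.39 -21.39] tq [0.43 1.51 0.27] gap 0.312
12.15 [ 0.5088 -0.2224  0.1488] [179.79 -25.08  11.08] [-41.9  -7.1 100.7  20.8  71.7 -57. ] F [-14.9    1.58  16.92] dq 0.11 gap 0.312
12.2 [ 0.5088 -0.2224  0.1487] [179.79 -25.08  11.08] [-41.9  -7.1 100.7  20.8  71.7 -57. ] F [-14.53   1.32  17.14] dq 0.07 gap 0.309
t 12.25 G [477.07 315.36  58.34] mouth 82.3 rotvec err(deg) [ 0.18 -0.08  0.07] F_G [ -5.51  -3.09 -21.83] tq [0.33 1.5  0.31] gap 0.311
```

View pics/c19.png

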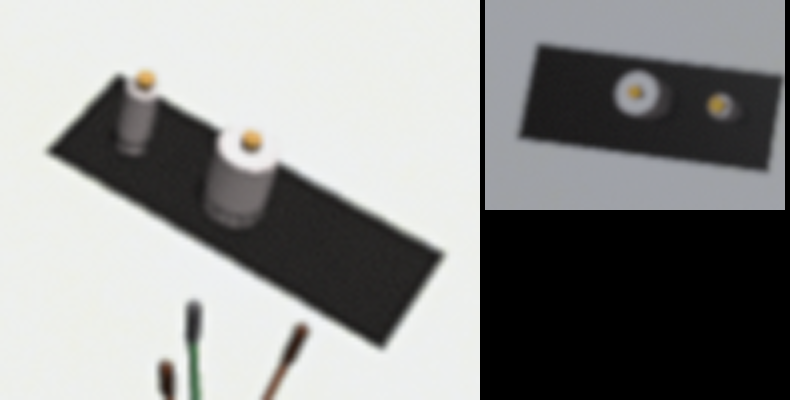

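View pics/s11.png

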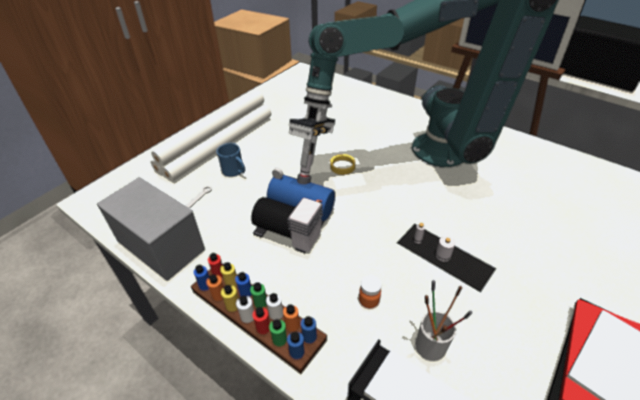

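The other two couplers are still standing where they were, everything else is upright, and the push is steady at the stop. Handing in.

```bash
python3 - <<'E'
from workcell import env
print(env.close_job())
E
python3 g.py
```

```text
the job is handed in; nothing more can be done
None
the job is handed in; nothing more can be done
```

I gripped the medium coupler (the one at the +y end of the mat row), aligned it with the tilted nipple and pressed it on until the sleeve hit its stop. I handed the job in while still holding it down, at about 12.3 s on the robot's clock.

- **Sleeve:** After first touching the sleeve the coupler travelled about 6.0 mm, and the force rose along the spring's expected 5 to 12 N. It then hit a hard stop, with the push reading rising to about 23 N for only 0.14 mm more motion. My last reading was about 22 N along the axis, steady, with tilt error under 0.3°.
- **Latch balls:** I never saw the 8–10 N force peak of the snap itself. I infer the coupler is past the balls because its mouth ended about 6 mm below where it first touched the sleeve.
- **Grip:** The 55 N grip held, and the stub had not moved in the wrist view after pressing.
- **Other objects:** The last scene and top pictures show the small and large couplers standing in place and nothing knocked over.
- **Did not fully settle:** A side force of about 5 to 7 N stayed at the stop after a small sideways correction. My estimate of the nipple's depth from the pictures was about 4 mm off from contact, so I used force and travel for the final push.

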